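Open the tablet tub and hold the detergent hopper's hatch open for refilling

TASK

Get the dish machine's detergent hopper ready for refilling: lift the blue lid off the tub of tablets by its black knob and lower it knob-up and flat onto the green mat, near the mat's middle, and let go of it there. Then raise the hopper's sprung hatch by its steel bar and hold it open at about 60 degrees from shut; finish while still holding it there, because it springs shut if let go. Leave the tub standing where it is and do not shift or upset the other things.

Things in the scene. Friction and masses are not known exactly. Their poses are not given: they have to be found in the camera images.
- lid_center (a point): Loose round blue lid, about 200 g, on the tub at first. Point: on its axis, half-way up its 50 mm height; z up through the knob. From the bottom: plug 120 mm across, 8 mm high (10 mm play all round in the tub's mouth); disc 156 mm across, 6 mm thick; black cylindrical knob 32 mm across, 36 mm high, from 11 mm below to 25 mm above the point. Lying on the mat, the point is 25 mm above the mat's top.
- tub_rim (a point): White round tub of tablets, loose, upright, 1.3 kg, 150 mm outer diameter, 120 mm high, wall 5 mm. The point is the centre of its mouth, at rim height. With the lid on, the knob's top is 42 mm above this point.
- mat_top (a point): Fixed green ribbed mat, 180 by 180 mm, 4 mm thick, on the work surface. The point is the centre of its top; z up. The lid belongs here.
- hatch (a joint): Angle of the hopper's hatch, in rad: 0 shut (level), growing as its bar rises, 1.047 is 60 degrees, stop at 1.75. The hatch weighs about 0.35 kg and a spring always drives it shut; lifting at the bar square to the hatch takes about 3 N near shut and about 3.5 N at 60 degrees. Nothing latches it.
- hatch_bar (a point): Middle of the hatch's round steel bar: 12 mm thick, 150 mm long, level and parallel to the hinge, on two side arms in the plane of the hatch. 58 mm lie between the bar's axis and the hatch panel's front edge, so a finger passes down on either side. Shut, it is 115 mm above the work surface, free below. It may turn between the fingers. It rises with the hatch.
- hatch_hinge (a point): Middle of the hatch's hinge line, level, along the hopper's far top edge, 115 mm above the work surface. The bar moves in a circle of 230 mm radius about this line. The horizontal direction from this point to the bar (hatch shut) is the way the hopper faces.
- hopper: Fixed pale blue-grey open box under the hatch, 170 mm deep, 220 mm wide, 110 mm high, a small dark panel on its front. Origin at the centre of its underside; its -x axis points out of its front, where the bar is.
- mug: White mug with a handle, loose, 76 mm diameter, 90 mm high; a bystander. Origin at the centre of its underside.
- jar: Amber jar with a red cap, loose, 64 mm diameter, 110 mm high; a bystander. Origin at the centre of its underside.
- bowl: White bowl, loose, 140 mm diameter, 55 mm high; a bystander. Origin at the centre of its underside.
- pot: Steel pot, loose, 120 mm diameter, 70 mm high; a bystander. Origin at the centre of its underside.
- brush: Dish brush with a light wooden handle lying flat on the work surface near the robot, loose; a bystander. Origin under its middle.
Things that resemble listed ones, but are neither listed nor needed, are in the scene too. Leave any orange look-alike of the part that bears lid_center alone. Of the things that look like the part that bears tub_rim, take the one that is farthest to the robot's left at the start.

How it is judged (in metres and radians):
On the way, in this order (a step that is already met when the one before it is completed fails the run):
1. the lid is lifted clear of the tub in the gripper (z of lid_center in the frame of tub_rim above 0.04 m and contact force between the fingers and lid above 0.5 N), for 0.1 s.
2. the lid is lowered, still in the gripper, to within 20 mm of the mat (not dropped) (horizontal distance between lid_center and mat_top below 0.04 m and z of lid_center in the frame of mat_top below 0.045 m and contact force between the fingers and lid above 0.5 N), for 0.04 s.
3. the lid lies flat on the mat, knob up, and is let go (horizontal distance between lid_center and mat_top below 0.04 m and z of lid_center in the frame of mat_top between 0.02 and 0.03 m and angle between lid_center's own z axis and vertical below 0.12 rad and contact force between each of the fingers, the arm and lid below 0.1 N), for 0.2 s.
4. the hatch is held by the robot at 60 degrees (value of joint hatch between 0.907 and 1.187 rad and contact force between any of the fingers, the arm and hatch above 0.8 N), for 0.3 s.
At the end, for the whole second after the job is handed in: For the last second: hatch still at 60 degrees within 8, held by the robot alone with more than 0.8 N; lid flat, knob up, let go on the mat, centre within 40 mm of the mat's; tub upright within 50 mm of its start (all of step 3 and all of step 4 and velocity of joint hatch between -0.1 and 0.1 rad/s and contact force between hatch and lid below 0.2 N and contact force between hatch and tub below 0.2 N and contact force between hatch and mug below 0.2 N and contact force between hatch and jar below 0.2 N and contact force between hatch and bowl below 0.2 N and contact force between hatch and pot below 0.2 N and contact force between hatch and brush below 0.2 N and angle between tub_rim's own z axis and vertical below 0.1 rad and distance of tub_rim from where it was at the start of the episode below 0.05 m); the arm keeps its last pose, push and grip.
It fails at once if a bystander is shifted by more than 40 mm or knocked over (distance of any of mug, jar, bowl, pot, brush from where it was at the start of the episode above 0.04 m or angle between any of mug, jar, bowl, pot's own z axis and vertical above 0.5 rad).
It fails at once if the tub is tipped or pushed more than 50 mm (angle between tub_rim's own z axis and vertical above 0.4 rad or distance of tub_rim from where it was at the start of the episode above 0.05 m).
It also fails if it takes over 58 s, if anything falls off the work surface, if the arm or the gripper's body presses on something with over 40 N, if the wrist force passes 120 N, or if a joint passes its speed limit or range.

ROBOT

A 6-joint arm with a two-finger parallel gripper is mounted at the origin on the work surface. World frame = base frame: x ahead of the robot, y to its left, z up, the work surface at z = 0. Lengths are in mm, angles in rad, forces in N, time in s.
With the tool pointing down it reaches from about 300 to 775 mm from the base axis. Payload 14.6 kg.
Tool frame: the origin (TCP) lies between the finger pads; the fingertips stand 8 mm ahead of it and the grasp point (between the pads) lies 11 mm behind it; x points along the fingers, y is the direction in which the jaws open and shut, and the axes are right-handed (so a half turn about x gives the same grasp; the last joint's range is limited). The gripper opens to 94 mm and grips with 3 to 60 N. Pads are 16 mm wide; open, the fingers measure 119 mm over their backs; the gripper's body (75 mm by 177 mm) begins 78 mm behind the grasp point.
Start: joints at [1.281, 0.3, 1.521, -0, 1.321, -0.067], TCP at [121.527, 536.396, 213.446] pointing down, gripper open.
Joint ranges: [-3.03, 3.03], [-0.79, 2.21], [0.23, 2.52], [-1.04, 4.18], [0, 3.07], [-2.55, 2.55]. Speed limits (rad/s): [2.22, 2.22, 2.57, 3.14, 3.14, 3.14].

INTERFACE

Orientations are given as [roll, pitch, yaw] about the fixed x, y, z axes, in that order (R = Rz(yaw) Ry(pitch) Rx(roll)).
In Python, from cell import telemetry, camera, calibration, order gives the robot as it stands.
- The arm moves only by the shell command python3 -m handwheel 'ROWS' [FORCE]. ROWS is JSON, a list of rows, each a list of 7 numbers: the turn, a rotation vector about the tool's x, y, z as a fraction of full scale, then the shift along the tool's x, y, z as a fraction of full scale, then the opening, from 0 (shut) to 1 (fully open). A call has 1 to 12 rows; each row is the pose to reach, as a shift and turn from the pose measured when the call began, along the tool's axes at that moment, turning the shorter way round; what a row does not reach only later rows make up. Full scale, the value 1, is 300 mm for a shift and pi rad for a turn. A row lasts 1/8 s, in which the tool goes at most 62.5 mm and 10.7 degrees, less where a joint would pass 70% of its speed; a pose out of reach is approached as far as the arm can. A call with a number of a shift or a turn outside -1 to 1 is refused whole. A call with a gripper value outside its range is refused whole. The fingers move at their own pace and stop on an object; FORCE is the grip in N (left out, the last holds). Time passes only in rows, so rows that repeat a pose let the fingers close. It gives the time, the measured TCP pose, the force and the opening at its end, in the units of the state.
- telemetry.read_state(): the state, without advancing time (a new reading comes with each control period).
- camera(name): name is "scene" or "side" or "wrist"; returns the picture (384x512x3 uint8, red, green, blue); there is no depth.
- calibration(name): a dict with "fov_y" (degrees; the focal length in pixels is half the picture's height over the tangent of half this angle, whatever the lens; pixels are square), "cx", "cy" (the principal point, pixels), "position" and "attitude" of the camera in the world. Camera axes: x right, y down, z forward; pixel columns grow to the right and rows downward; lengths in mm; the calibration is good to about 2 mm. A picture is of the moment at which its call begins: read the wrist's pose just before it. calibration takes no time and is no camera call; for the wrist camera it gives the pose at the moment of the call.
- order.sign_off(): hands the job in, once; it reports no verdict.
The state is a dict: "clock": time; "joints": joint angles; "qd": joint speeds; "effort": joint torques, N m; "eef_pos": TCP position; "eef_rot": TCP orientation; "wrist_force": force on the tool from outside, world axes, zero at the start; "moment": the same for the moment, N m; "finger_gap": finger opening in mm.
Only numpy, scipy, OpenCV 4.12 (cv2) and the standard library are available. Lean on these libraries where they do the work, as an engineer would, in place of code of your own. Each camera call takes 0.05 s, during which the arm holds its last target.

## Working session

There is one attempt and no reset: what is moved stays moved. The work goes in short steps, Python scripts to look and compute and a shell command to move; the robot and the scene stay as the last step left them, time stands still between calls to the robot, and variables do not carry over. Pictures are saved under pics/ and viewed, and the job is handed in when it is done.

```bash
ls; mkdir -p pics
cat > h.py <<'E'
import numpy as np,cv2
from cell import telemetry,camera,calibration,order
def snap(n,f):
    c=calibration(n); im=camera(n); cv2.imwrite('pics/'+f+'.png',im[:,:,::-1]); return im,c
E
python3 - <<'E'
from h import *
for n in ['scene','side','wrist']:
    im,c=snap(n,n+'0'); print(n,c)
print(telemetry.read_state())
E
```

```text
pics
scene {'fov_y': 47.87514777502945, 'cx': 257.01181094734477, 'cy': 197.17277759932736, 'position': array([1091.2663348 , -205.9458638 , 1257.82648132]), 'attitude': array([-2.61115074,  0.01067778,  1.25201192])}
side {'fov_y': 52.45448781036524, 'cx': 256.8958633497523, 'cy': 195.32408048537394, 'position': array([  391.10632315, -1010.17914542,   954.52693847]), 'attitude': array([-2.26137658,  0.01747995, -0.09671602])}
wrist {'fov_y': 67.40643314224688, 'cx': 259.51555803795475, 'cy': 189.3957615944721, 'position': array([ 46.87110679, 552.40150295, 384.4304852 ]), 'attitude': array([2.87884279e+00, 7.35149438e-04, 1.34943363e+00])}
{'clock': 0.15, 'joints': array([ 1.28140553e+00,  3.00335261e-01,  1.52142073e+00, -1.26722641e-05,
        1.32070380e+00, -6.66400722e-02]), 'qd': array([-0.00054474, -0.00102584, -0.00102367, -0.00203419, -0.00144859,
       -0.0013554 ]), 'effort': array([ 1.93063606e-03, -5.31958973e+01, -3.52823782e+01,  7.07935961e-02,
        2.36757455e-02, -1.25100123e-04]), 'eef_pos': array([121.47604995, 536.22472663, 213.02867718]), 'eef_rot': array([-1.62328123,  1.5699291 , -1.84602881]), 'wrist_force': array([ 0.32647285, -0.06643393, -0.10143747]), 'moment': array([ 0.00121575, -0.04321666,  0.02833722]), 'finger_gap': 93.91424098222909}
```

View pics/scene0.png

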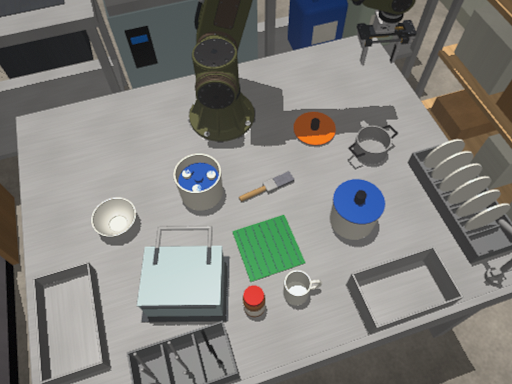

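View pics/side0.png

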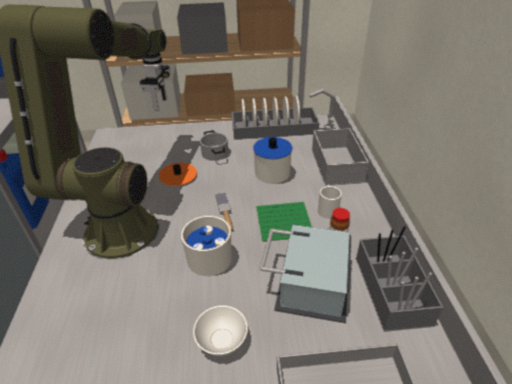

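View pics/wrist0.png

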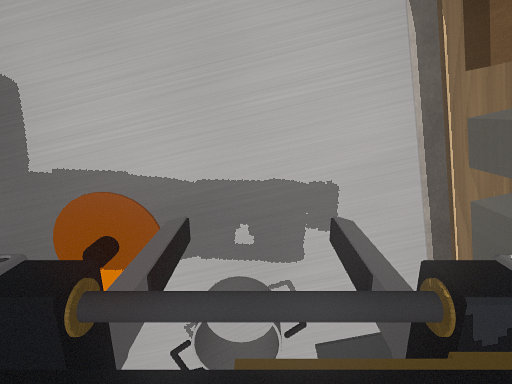

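The scene picture shows two tub-like things: a closed tub with a blue lid at (357,205) and an open tub with tablets at (200,180). There is also an orange lid at (315,127). Robot-left (+y) is image right, so the closed tub is the one meant. I'll confirm that in enlarged crops.

Run:
```python
import cv2
a=cv2.imread('pics/scene0.png');b=cv2.imread('pics/side0.png')
def cr(im,x,y,w,h,s,f): cv2.imwrite(f'pics/{f}.png',cv2.resize(im[y:y+h,x:x+w],None,fx=s,fy=s,interpolation=cv2.INTER_CUBIC))
cr(a,220,160,190,150,4,'c1'); cr(b,230,120,150,130,5,'c2'); cr(a,120,210,130,120,5,'c3'); cr(b,240,200,130,120,5,'c4')
```

```text
(no output)
```

View pics/c1.png

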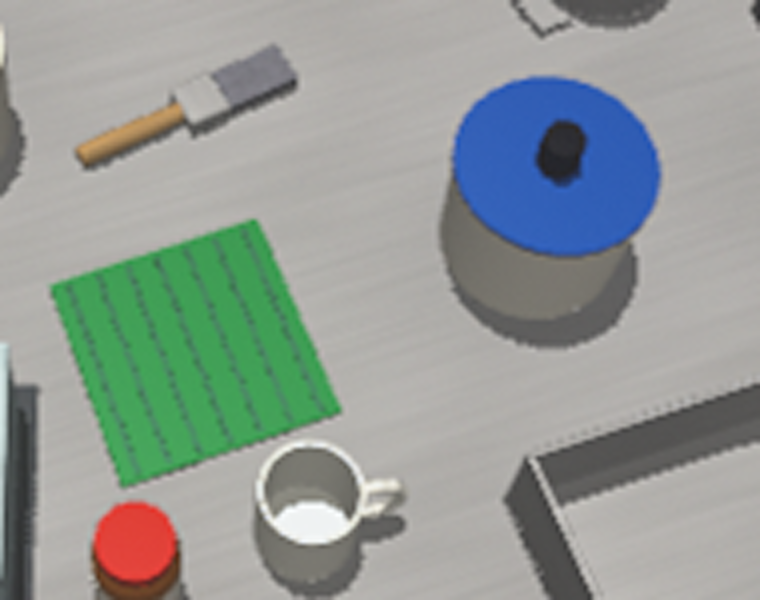

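View pics/c2.png

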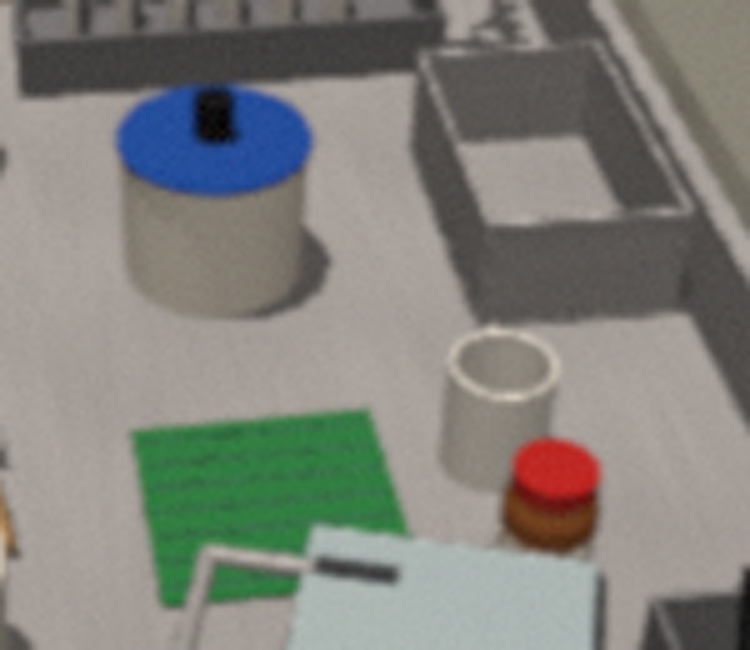

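View pics/c3.png

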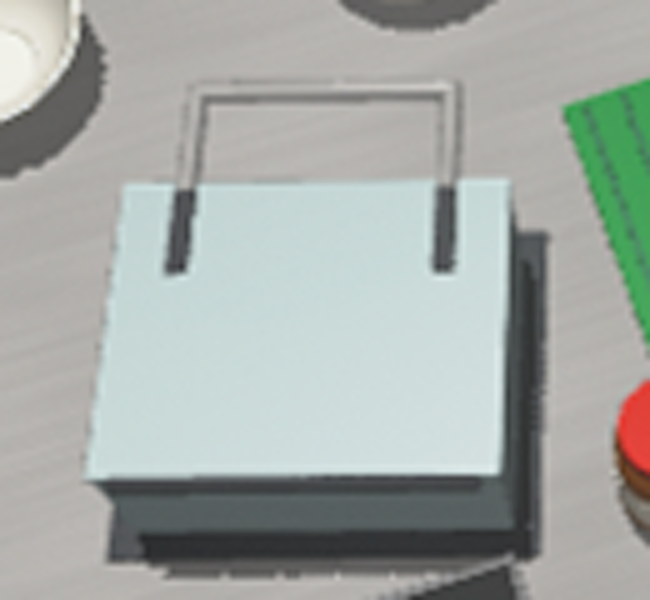

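View pics/c4.png

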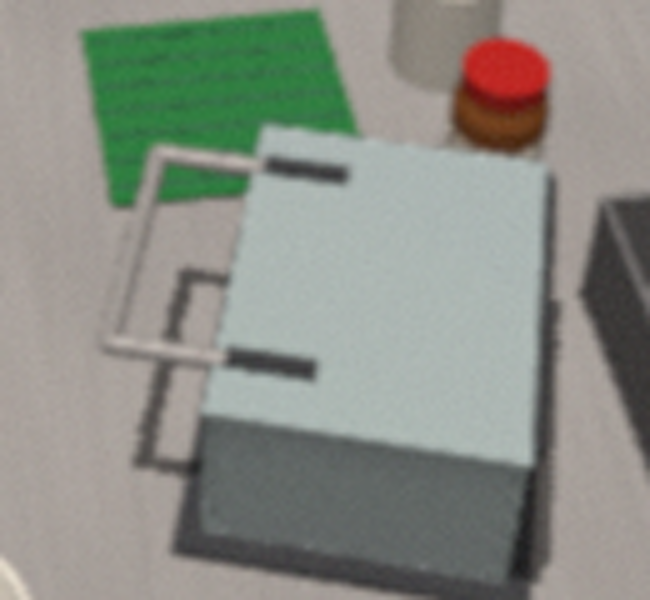

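```bash
cat >> h.py <<'E'
from scipy.spatial.transform import Rotation as Ro
def ray(c,p):
    f=192/np.tan(np.radians(c['fov_y']/2))
    d=Ro.from_euler('xyz',c['attitude']).apply([(p[0]-c['cx'])/f,(p[1]-c['cy'])/f,1.])
    return np.array(c['position']),d/np.linalg.norm(d)
def plane(c,p,z):
    o,d=ray(c,p); return o+d*(z-o[2])/d[2]
def tri(obs):
    A=np.zeros((3,3));b=np.zeros(3)
    for c,p in obs:
        o,d=ray(c,p);M=np.eye(3)-np.outer(d,d);A+=M;b+=M@o
    x=np.linalg.solve(A,b)
    return x,[np.linalg.norm(np.cross(x-ray(c,p)[0],ray(c,p)[1])) for c,p in obs]
def un(p,o,s): return ((p[0]+.5)/s-.5+o[0],(p[1]+.5)/s-.5+o[1])
E
python3 - <<'E'
from h import *
np.set_printoptions(precision=1,suppress=True)
S=calibration('scene');D=calibration('side')
a=lambda *p:un(p,(220,160),4)
b=lambda *p:un(p,(230,120),5)
c=lambda *p:un(p,(120,210),5)
d=lambda *p:un(p,(240,200),5)
print('knob',tri([(S,a(565,133)),(D,b(215,97))]),plane(S,a(565,133),162),plane(D,b(215,97),162))
print('disc',plane(S,a(558,165),126),plane(D,b(215,138),126))
m=np.array([plane(S,a(*q),4) for q in [(51,288),(257,220),(341,411),(124,487)]]);print(m,m.mean(0))
print([plane(D,b(*q),4) for q in [(132,432),(368,410),(162,606)]])
print('bar',tri([(S,c(193,90)),(D,d(108,345))]),tri([(S,c(452,88)),(D,d(155,152))]))
print([plane(S,c(*q),115) for q in [(193,90),(452,88),(125,185),(510,180),(90,477),(500,473)]])
print([plane(D,d(*q),115) for q in [(108,345),(155,152),(205,415),(262,127),(535,463),(550,172)]])
print('jar',plane(S,a(135,545),110),'mug',plane(S,a(311,493),90), 'potrim',plane(S,(373,139),70),'bowl',plane(S,(114,218),55),'othertub',plane(S,(198,176),120))
print('orange',plane(S,(315,127),10))
E
```

```text
knob (array([562.5, 277.8, 163.3]), [np.float64(0.8138965776239256), np.float64(0.8138965776238785)]) [561. 279. 162.] [563.2 278.9 162. ]
disc [567.5 277.9 126. ] [563.3 276.8 126. ]
[[ 485.3 -103.4    4. ]
 [ 479.9   74.6    4. ]
 [ 657.2   78.7    4. ]
 [ 662.2  -98.7    4. ]] [571.2 -12.2   4. ]
[array([476.4,  75.1,   4. ]), array([654.3,  79.4,   4. ]), array([ 479.5, -103.8,    4. ])]
bar (array([ 456.4, -315.8,  116.1]), [np.float64(0.8767202949857056), np.float64(0.8767202949858482)]) (array([ 501.8, -169.7,  115. ]), [np.float64(2.346902646456455), np.float64(2.3469026464562437)])
[array([ 456.6, -316.3,  115. ]), array([ 504.1, -170.9,  115. ]), array([ 504.2, -365.9,  115. ]), array([ 571.8, -154.6,  115. ]), array([ 666.9, -415.8,  115. ]), array([ 734.4, -206.5,  115. ])]
[array([ 455.8, -314.2,  115. ]), array([ 500.1, -167.6,  115. ]), array([ 502. , -367.2,  115. ]), array([ 568.5, -153.4,  115. ]), array([ 667.2, -416.4,  115. ]), array([ 733.5, -211.5,  115. ])]
jar [ 739.8 -113.3  110. ] mug [737.3  16.8  90. ] potrim [332.7 451.8  70. ] bowl [ 345.7 -447.5   55. ] othertub [ 321.1 -160.   120. ]
orange [175.3 307.7  10. ]
```

```bash
cat >> h.py <<'E'
def T():
    s=telemetry.read_state(); return s,np.array(s['eef_pos']),Ro.from_euler('xyz',s['eef_rot'])
def row(tp,ydir=None):
    """fractions for target tcp pos and (down) tool with jaw dir ydir"""
    s,p,R=T(); sh=R.inv().apply(np.array(tp,float)-p)/300
    if ydir is None: Rt=R; tv=np.zeros(3)
    else:
        x=np.array([0,0,-1.]);y=np.array([*ydir,0.]);y/=np.linalg.norm(y)
        best=None
        for sg in (1,-1):
            Rt=Ro.from_matrix(np.array([x,sg*y,np.cross(x,sg*y)]).T)
            v=(R.inv()*Rt).as_rotvec()/np.pi
            if best is None or np.linalg.norm(v)<np.linalg.norm(best): best=v
        tv=best
    print('turn',np.round(tv,4),'shift',np.round(sh,4),'dist',np.linalg.norm(np.array(tp)-p),'turndeg',np.linalg.norm(tv)*180,'q',np.round(s['joints'],3),'clk',s['clock'])
E
python3 - <<'E'
from h import *
print(T()[2].as_matrix().round(3)); row([563,278,215]); row([563,278,215],(-.955,.30)); row([563,278,215],(0,1))
E
```

```text
[[-0.     0.221  0.975]
 [-0.001  0.975 -0.221]
 [-1.    -0.001 -0.   ]]
turn [0. 0. 0.] shift [-0.0062 -0.5144  1.6255] dist 511.495155430102 turndeg 0.0 q [ 1.281  0.3    1.521 -0.     1.321 -0.067] clk 0.15
turn [-4.74e-01 -2.00e-04  2.00e-04] shift [-0.0062 -0.5144  1.6255] dist 511.495155430102 turndeg 85.32312033596371 q [ 1.281  0.3    1.521 -0.     1.321 -0.067] clk 0.15
turn [-0.0709 -0.      0.0003] shift [-0.0062 -0.5144  1.6255] dist 511.495155430102 turndeg 12.762592743835214 q [ 1.281  0.3    1.521 -0.     1.321 -0.067] clk 0.15
```

```bash
python3 -m handwheel '[[0,0,0,-0.07,-0.32,1,1],[0,0,0,-0.07,-0.32,1,1],[0,0,0,-0.07,-0.32,1,1],[0,0,0,-0.07,-0.32,1,1],[0,0,0,-0.07,-0.32,1,1],[0,0,0,-0.07,-0.32,1,1],[0,0,0,-0.07,-0.32,1,1]]' 25
python3 - <<'E'
from h import *
row([563,278,215],(0,1))
E
```

```text
clock: 1.02
eef_pos: [392.6, 376.3, 233.8]
eef_rot: [-2.002, 1.569, -2.225]
wrist_force: [0.3, 0.6, 0.7]
finger_gap: 94.0
turn [-0.0711 -0.0002  0.0004] shift [ 0.0625 -0.1938  0.6265] dist 197.63048079214664 turndeg 12.800100741329398 q [ 0.697  0.272  1.509 -0.     1.362 -0.65 ] clk 1.025
```

```bash
python3 -m handwheel '[[-0.07,0,0,0.05,-0.194,0.627,1],[-0.07,0,0,0.05,-0.194,0.627,1],[-0.07,0,0,0.05,-0.194,0.627,1],[-0.07,0,0,0.05,-0.194,0.627,1],[-0.07,0,0,0.05,-0.194,0.627,1],[-0.07,0,0,0.05,-0.194,0.627,1]]'
python3 - <<'E'
from h import *
row([563,278,140],(0,1))
snap('wrist','w1');snap('side','s1');snap('scene','sc1')
a=cv2.imread('pics/s1.png')[80:200,200:350];b=cv2.imread('pics/sc1.png')[120:240,300:450]
cv2.imwrite('pics/s1c.png',cv2.resize(np.vstack([a,b]),None,fx=2.4,fy=2.4,interpolation=cv2.INTER_CUBIC))
E
```

```text
clock: 1.78
eef_pos: [561.8, 279.5, 219.1]
eef_rot: [-2.318, 1.57, -2.319]
wrist_force: [-0.2, 0.6, -0.1]
finger_gap: 94.0
turn [-0.0004 -0.0002  0.0003] shift [ 0.2638 -0.0047  0.0043] dist 79.14899824148401 turndeg 0.10055251275580826 q [ 0.403  0.472  1.272 -0.     1.399 -1.166] clk 1.775
```

View pics/w1.png

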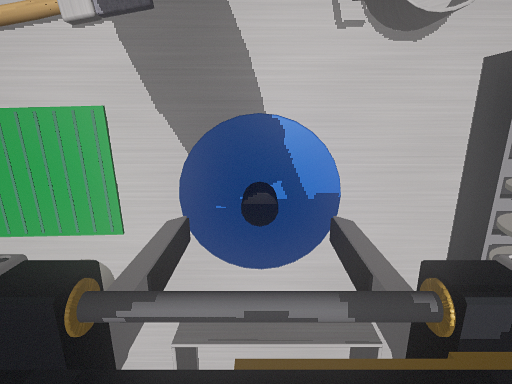

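View pics/s1c.png

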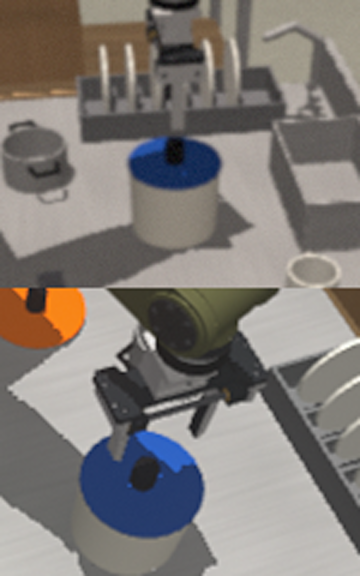

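The wrist picture shows the blue disc centred at (260,191), with the knob midway between the fingers. I'll measure it, then descend.

```bash
python3 - <<'E'
from h import *
c=calibration('wrist'); print(plane(c,(260,191),126),plane(c,(260,211),162))
E
python3 -m handwheel '[[0,0,0,0.1,0,0.002,1],[0,0,0,0.18,0,0.002,1],[0,0,0,0.25,0,0.002,1],[0,0,0,0.26,0,0.002,1],[0,0,0,0.26,0,0.002,1],[0,0,0,0.26,0,0.002,0],[0,0,0,0.26,0,0.002,0],[0,0,0,0.26,0,0.002,0],[0,0,0,0.26,0,0.002,0],[0,0,0,0.26,0,0.002,0],[0,0,0,0.26,0,0.002,0],[0,0,0,0.26,0,0.002,0]]' 25
```

```text
[558.51900997 278.91918994 126.        ] [566.04643843 278.87054806 162.        ]
clock: 3.42
eef_pos: [562.8, 279.0, 141.3]
eef_rot: [-1.988, 1.57, -1.99]
wrist_force: [0.1, -0.5, 0.1]
finger_gap: 31.4
```

```bash
python3 -m handwheel '[[0,0,0,-0.08,0,0,0],[0,0,0,-0.18,0,0,0],[0,0,0,-0.25,0,0,0],[0,0,0,-0.25,0,0,0],[0,0,0,-0.25,0,0,0]]'
python3 - <<'E'
from h import *
row([569,-12,216],(0,1)); snap('scene','sc2'); snap('wrist','w2')
E
```

```text
clock: 4.05
eef_pos: [562.4, 278.8, 214.8]
eef_rot: [-2.515, 1.568, -2.517]
wrist_force: [-0.6, 0.0, -2.1]
finger_gap: 31.0
turn [-0.0006 -0.0007  0.0005] shift [-0.0025 -0.9693  0.0236] dist 290.8809169513987 turndeg 0.18221600198417212 q [ 4.020e-01  4.760e-01  1.275e+00 -1.000e-03  1.392e+00 -1.167e+00] clk 4.05
```

View pics/sc2.png

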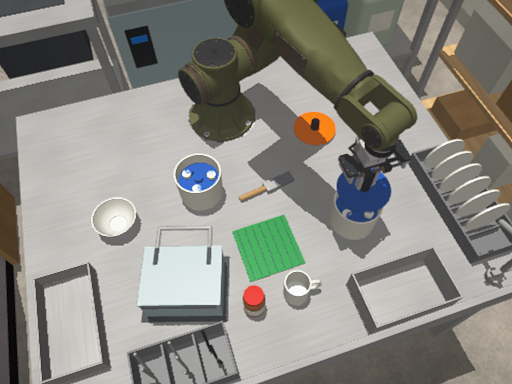

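View pics/w2.png

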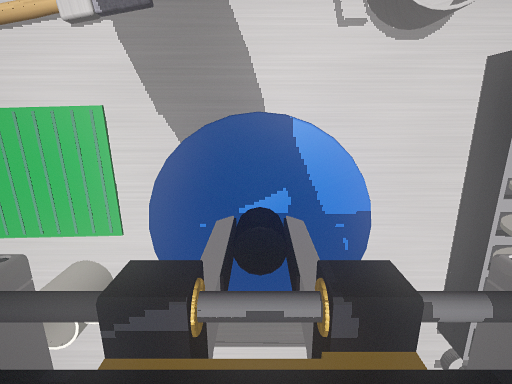

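The lid has lifted clear at about (362,195), and the open tub mouth with tablets shows under it at (357,213). The wrist view shows the lid level with its knob between the pads. Next I carry it over the mat.

```bash
python3 -m handwheel '[[0,0,0,-0.003,-0.1,0.003,0],[0,0,0,-0.003,-0.25,0.006,0],[0,0,0,-0.003,-0.4,0.01,0],[0,0,0,-0.003,-0.55,0.014,0],[0,0,0,-0.003,-0.7,0.018,0],[0,0,0,-0.003,-0.84,0.021,0],[0,0,0,-0.003,-0.94,0.024,0],[0,0,0,-0.003,-0.97,0.024,0],[0,0,0,-0.003,-0.97,0.024,0],[0,0,0,-0.003,-0.97,0.024,0]]'
python3 - <<'E'
from h import *
row([569,-12,36],(0,1)); snap('scene','sc3'); snap('side','s3'); snap('wrist','w3')
E
```

```text
clock: 5.4
eef_pos: [569.1, -11.1, 216.0]
eef_rot: [-2.641, 1.568, -2.642]
wrist_force: [-0.4, 0.2, -1.6]
finger_gap: 31.3
turn [-0.0003 -0.0008  0.0004] shift [ 0.5999 -0.002   0.0011] dist 179.98115793369536 turndeg 0.17054358850338383 q [-0.083  0.342  1.459 -0.002  1.342 -1.653] clk 5.4
```

View pics/s3.png

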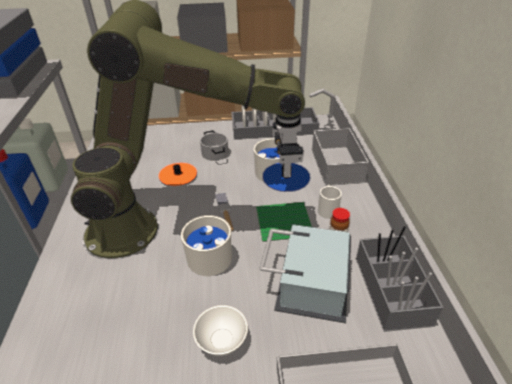

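View pics/w3.png

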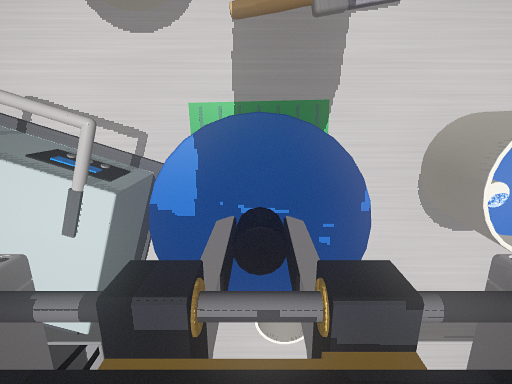

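The lid hangs level over the mat. The mat's far edge spans (189–329,102), centred under the lid. Now I lower it.

```bash
python3 -m handwheel '[[0,0,0,0.12,0,0.001,0],[0,0,0,0.28,-0.001,0.001,0],[0,0,0,0.43,-0.001,0.001,0],[0,0,0,0.54,-0.002,0.001,0],[0,0,0,0.58,-0.002,0.001,0],[0,0,0,0.6,-0.002,0.001,0],[0,0,0,0.605,-0.002,0.001,0],[0,0,0,0.609,-0.002,0.001,0],[0,0,0,0.609,-0.002,0.001,0],[0,0,0,0.609,-0.002,0.001,0]]'
python3 - <<'E'
from h import *
snap('side','s4')
cv2.imwrite('pics/s4c.png',cv2.resize(cv2.imread('pics/s4.png')[130:260,210:370],None,fx=4,fy=4,interpolation=cv2.INTER_CUBIC))
E
```

```text
clock: 6.8
eef_pos: [569.2, -12.3, 33.8]
eef_rot: [-2.416, 1.568, -2.416]
wrist_force: [0.5, 0.1, -2.7]
finger_gap: 31.5
```

View pics/s4c.png

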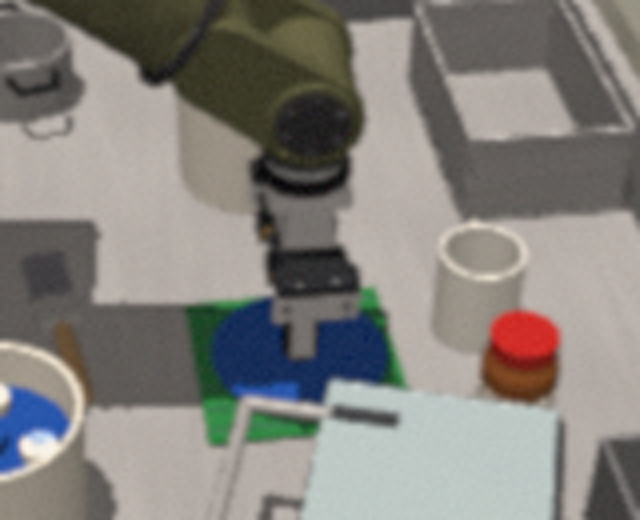

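The lid sits about centred over the mat, but the wrist still carries its weight. I'll lower a little more.

```bash
python3 -m handwheel '[[0,0,0,0.004,0,0,0],[0,0,0,0.007,0,0,0],[0,0,0,0.007,0,0,0]]'
```

```text
clock: 7.22
eef_pos: [569.3, -12.3, 33.0]
eef_rot: [-2.297, 1.569, -2.297]
wrist_force: [-8.7, 0.1, 15.2]
finger_gap: 31.3
```

Contact is made, with 15 N upward. I'll release and rise.

```bash
python3 -m handwheel '[[0,0,0,-0.002,0,0,0],[0,0,0,-0.002,0,0,1],[0,0,0,-0.002,0,0,1],[0,0,0,-0.002,0,0,1],[0,0,0,-0.002,0,0,1],[0,0,0,-0.002,0,0,1]]'
python3 -m handwheel '[[0,0,0,-0.1,0,0,1],[0,0,0,-0.25,0,0,1],[0,0,0,-0.42,0,0,1],[0,0,0,-0.55,0,0,1],[0,0,0,-0.6,0,0,1],[0,0,0,-0.6,0,0,1]]'
python3 - <<'E'
from h import *
np.set_printoptions(precision=1,suppress=True)
im,c=snap('wrist','w5'); snap('side','s5'); snap('scene','sc5')
row([479,-242.5,216],(-.955,.30))
E
```

```text
clock: 7.98
eef_pos: [569.3, -12.3, 33.6]
eef_rot: [-2.272, 1.569, -2.272]
wrist_force: [0.2, -0.2, 0.9]
finger_gap: 77.5
clock: 8.72
eef_pos: [569.6, -12.0, 213.4]
eef_rot: [-2.107, 1.569, -2.108]
wrist_force: [-0.2, -0.1, -1.0]
finger_gap: 93.9
turn [-0.4 -0.  -0. ] shift [-0.  -0.8 -0.3] dist 247.54483673170748 turndeg 72.59729801644232 q [-0.1  0.3  1.5 -0.   1.3 -1.7] clk 8.875
```

View pics/w5.png

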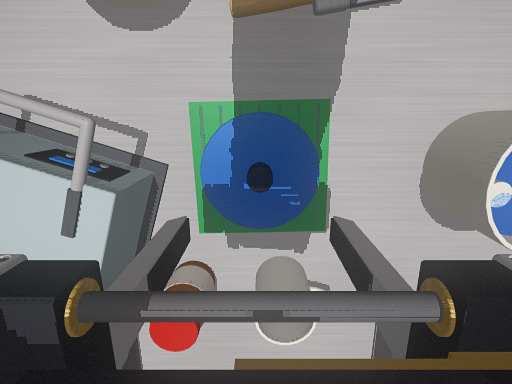

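View pics/s5.png

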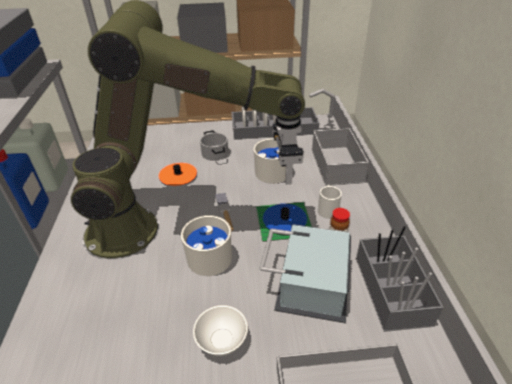

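The lid lies flat and centred on the mat at (260,170), knob up and released. For the bar, a −72° turn would take joint 6 past its range, so I'll turn +107.4°, which gives the same grasp.

Run:
```python
from h import *
row([479,-242.5,214],(-.955,.30)); s,p,R=T(); print((R*Ro.from_rotvec([.597*np.pi,0,0])).as_matrix().round(3))
```

```text
turn [-0.4033 -0.0014 -0.0005] shift [-0.0052 -0.7687 -0.2996] dist 247.5185278520317 turndeg 72.59729801644232 q [-0.085  0.346  1.464 -0.002  1.335 -1.654] clk 8.875
[[-0.004  0.954 -0.301]
 [-0.001 -0.301 -0.954]
 [-1.    -0.004  0.003]]
```

```bash
python3 -m handwheel '[[0.05,0,0,-0.04,-0.12,-0.04,0.5],[0.11,0,0,-0.06,-0.26,-0.1,0.5],[0.17,0,0,-0.06,-0.4,-0.15,0.5],[0.23,0,0,-0.06,-0.52,-0.2,0.5],[0.29,0,0,-0.06,-0.62,-0.24,0.5],[0.35,0,0,-0.06,-0.7,-0.27,0.5],[0.41,0,0,-0.06,-0.768,-0.3,0.5],[0.47,0,0,-0.04,-0.768,-0.3,0.5],[0.53,0,0,-0.02,-0.768,-0.3,0.5],[0.58,0,0,-0.005,-0.768,-0.3,0.5],[0.597,0,0,-0.005,-0.768,-0.3,0.5],[0.597,0,0,-0.005,-0.768,-0.3,0.5]]'
python3 - <<'E'
from h import *
snap('wrist','w6'); row([479,-242.5,126],(-.955,.30)); snap('scene','sc6');snap('side','s6')
a=cv2.imread('pics/sc6.png')[150:310,100:280];b=cv2.imread('pics/s6.png')[160:320,200:380]
cv2.imwrite('pics/c6.png',cv2.resize(np.hstack([a,b]),None,fx=2.2,fy=2.2,interpolation=cv2.INTER_CUBIC))
E
```

```text
clock: 10.38
eef_pos: [478.6, -242.1, 212.7]
eef_rot: [-1.2, 1.565, -3.076]
wrist_force: [-0.8, 0.4, -0.3]
finger_gap: 47.1
turn [0.0001 0.0007 0.0016] shift [ 2.9e-01  2.9e-03 -1.0e-04] dist 86.99599432666872 turndeg 0.3173229849195327 q [-0.535  0.273  1.557 -0.003  1.316 -0.23 ] clk 10.425
```

View pics/w6.png

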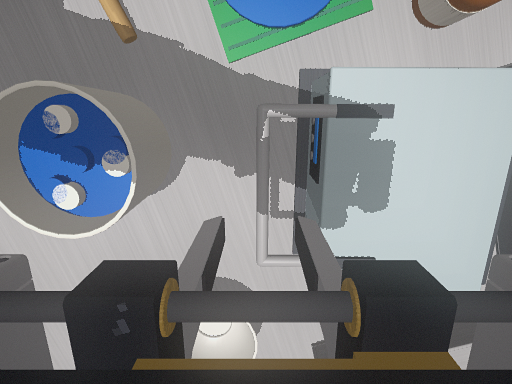

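View pics/c6.png

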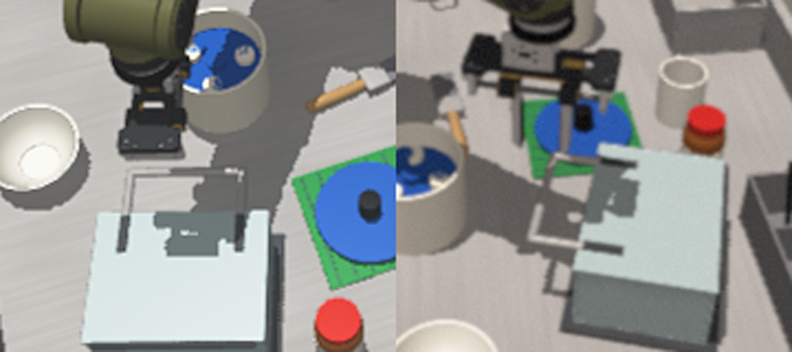

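The wrist picture shows the bar as the vertical rod at column 263, rows 106–262, between fingers at columns 222 and 297. I'll check the bar's position from it.

Run:
```python
from h import *
c=calibration('wrist'); a=plane(c,(264,110),115);b=plane(c,(264,261),115); m=(a+b)/2;print(a,b,m,np.degrees(np.arctan2(*(a-b)[1::-1])))
row([m[0],m[1],105],(-.955,.30));row([479,-242.5,105],(-.955,.30))
```

```text
[ 504.25286435 -170.46383982  115.        ] [ 459.62771919 -315.39062945  115.        ] [ 481.94029177 -242.92723463  115.        ] 72.88561134399204
turn [0.     0.0008 0.0014] shift [ 0.3613  0.0124 -0.0019] dist 108.45132277518707 turndeg 0.28703899860006554 q [-0.535  0.272  1.557 -0.003  1.316 -0.23 ] clk 10.525
turn [0.     0.0008 0.0014] shift [ 3.613e-01  2.600e-03 -3.000e-04] dist 108.40293070388566 turndeg 0.28703899860006554 q [-0.535  0.272  1.557 -0.003  1.316 -0.23 ] clk 10.525
```

Descend with a 2 mm shift towards the hinge, then grip.

```bash
python3 -m handwheel '[[0,0,0,0.1,0.008,0,0.5],[0,0,0,0.2,0.008,0,0.5],[0,0,0,0.3,0.008,0,0.5],[0,0,0,0.355,0.008,0,0.5],[0,0,0,0.36,0.008,0,0.5],[0,0,0,0.36,0.008,0,0.5]]' 30
python3 -m handwheel '[[0,0,0,0,0,0,0],[0,0,0,0,0,0,0],[0,0,0,0,0,0,0],[0,0,0,0,0,0,0],[0,0,0,0,0,0,0]]' 30
python3 - <<'E'
from h import *
s,p,R=T();print(p,R.as_matrix().round(3),s['wrist_force'],s['finger_gap'])
# arc rows relative to the present pose
u=np.array([.955,-.30,0])/np.hypot(.955,.3)
for t in range(6,61,6):
    t=np.radians(t); d=u*230*(1-np.cos(t))+np.array([0,0,230*np.sin(t)])
    print(round(np.degrees(t)),(R.inv().apply(d)/300).round(3))
E
```

```text
clock: 11.28
eef_pos: [480.9, -243.3, 106.3]
eef_rot: [-0.855, 1.567, -2.73]
wrist_force: [0.4, -1.1, 0.5]
finger_gap: 47.2
clock: 11.9
eef_pos: [480.4, -243.1, 106.2]
eef_rot: [-1.078, 1.565, -2.953]
wrist_force: [-4.7, 1.4, 2.5]
finger_gap: 11.2
[ 480.38926156 -243.10775721  106.16872757] [[-0.005  0.954 -0.299]
 [-0.001 -0.299 -0.954]
 [-1.    -0.005  0.003]] [-4.70887969  1.38806883  2.50204155] 11.24241826361154
6 [-0.08   0.004  0.   ]
12 [-0.159  0.016  0.   ]
18 [-0.237  0.036  0.001]
24 [-0.312  0.065  0.001]
30 [-0.384  0.101  0.001]
36 [-0.451  0.144  0.001]
42 [-0.514  0.194  0.001]
48 [-0.571  0.251  0.002]
54 [-0.622  0.313  0.002]
60 [-0.666  0.38   0.002]
```

```bash
python3 -m handwheel '[[0,0,0,-0.04,0.001,0,0],[0,0,0,-0.08,0.004,0,0],[0,0,0,-0.159,0.016,0,0],[0,0,0,-0.237,0.036,0.001,0],[0,0,0,-0.312,0.065,0.001,0],[0,0,0,-0.312,0.065,0.001,0],[0,0,0,-0.312,0.065,0.001,0]]' 30
python3 - <<'E'
from h import *
snap('side','s7');snap('scene','sc7')
a=cv2.imread('pics/sc7.png')[150:310,100:280];b=cv2.imread('pics/s7.png')[140:300,200:380]
cv2.imwrite('pics/c7.png',cv2.resize(np.hstack([a,b]),None,fx=2.2,fy=2.2,interpolation=cv2.INTER_CUBIC))
s,p,R=T();print(s['moment'])
u=np.array([.955,-.30,0])/np.hypot(.955,.3)
g=lambda t:u*230*(1-np.cos(t))+np.array([0,0,230*np.sin(t)])+np.array([480.4,-243.1,106.2])
for t in range(24,61,6): print(t,(R.inv().apply(g(np.radians(t))-p)/300).round(3))
E
```

```text
clock: 12.78
eef_pos: [501.1, -249.9, 200.4]
eef_rot: [0.197, 1.567, -1.678]
wrist_force: [17.7, -9.0, -12.8]
finger_gap: 11.1
[-1.54230209 -3.00934258 -0.04197268]
24 [ 0.002 -0.006 -0.001]
30 [-0.07   0.03  -0.001]
36 [-0.137  0.074 -0.   ]
42 [-0.199  0.125 -0.   ]
48 [-0.256  0.181  0.   ]
54 [-0.306  0.244  0.   ]
60 [-0.35   0.311  0.   ]
```

View pics/c7.png

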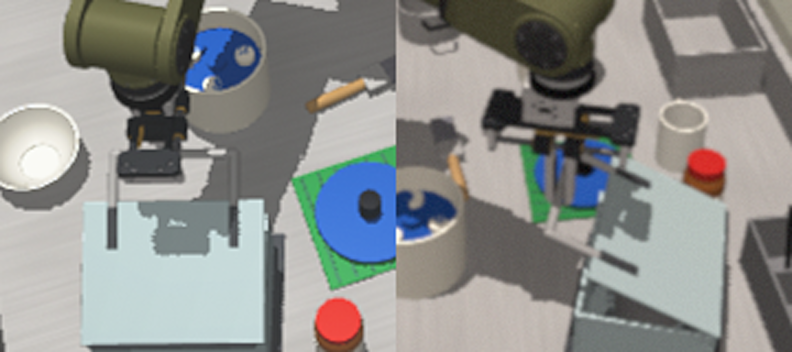

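The hatch follows to about 24°. The hand is being pulled towards the hinge (about 20 N radially), so I'll ease the arc 2–3 mm that way.

```bash
python3 -m handwheel '[[0,0,0,-0.03,0.02,0,0],[0,0,0,-0.07,0.039,0,0],[0,0,0,-0.137,0.083,0,0],[0,0,0,-0.199,0.134,0,0],[0,0,0,-0.256,0.19,0,0],[0,0,0,-0.306,0.253,0,0],[0,0,0,-0.35,0.32,0,0],[0,0,0,-0.35,0.32,0,0],[0,0,0,-0.35,0.32,0,0],[0,0,0,-0.35,0.32,0,0]]' 30
python3 - <<'E'
from h import *
snap('side','s8');snap('scene','sc8')
a=cv2.imread('pics/sc8.png')[150:310,100:280];b=cv2.imread('pics/s8.png')[100:300,210:370]
cv2.imwrite('pics/c8.png',cv2.resize(a,None,fx=4,fy=4,interpolation=cv2.INTER_CUBIC))
cv2.imwrite('pics/d8.png',cv2.resize(b,None,fx=3,fy=3,interpolation=cv2.INTER_CUBIC))
s,p,R=T();print(p,s['wrist_force'],s['moment'])
E
```

```text
clock: 14.12
eef_pos: [592.1, -279.0, 306.2]
eef_rot: [-0.016, 1.566, -1.892]
wrist_force: [-5.2, -5.7, -2.7]
finger_gap: 11.2
[ 592.06995157 -279.00812847  306.24548668] [-4.6077418  -4.9561324  -3.05353689] [-1.01255876  1.0664317   0.00439878]
```

View pics/c8.png

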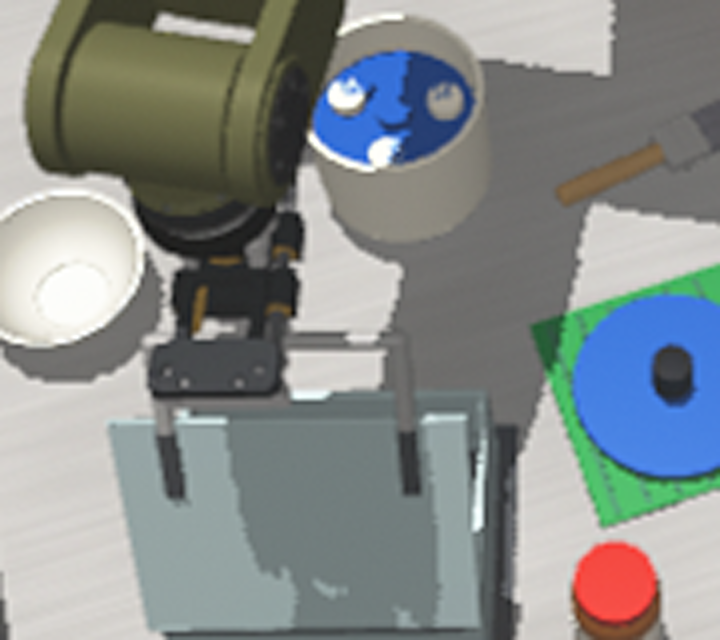

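View pics/d8.png

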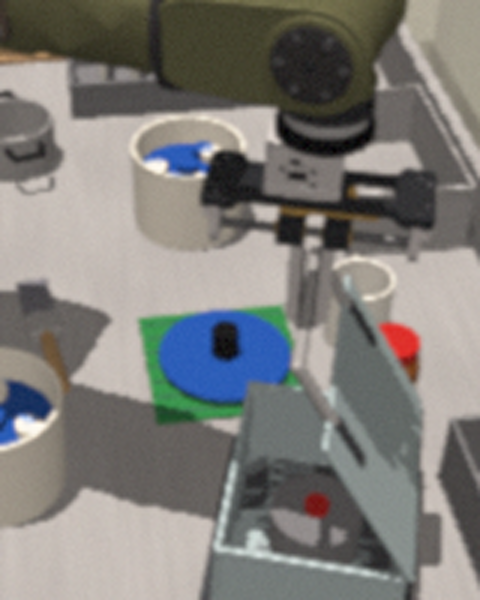

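The pictures show the hatch at about 60° with the bar still in the pads. I'll check the angle from the bar corners by projecting them for several angles.

Run:
```python
from h import *
np.set_printoptions(precision=1,suppress=True)
S=calibration('scene');D=calibration('side')
def proj(c,X):
    f=192/np.tan(np.radians(c['fov_y']/2)); v=Ro.from_euler('xyz',c['attitude']).inv().apply(np.array(X)-c['position'])
    return np.array([c['cx']+f*v[0]/v[2],c['cy']+f*v[1]/v[2]])
u=np.array([.955,-.30,0])/np.hypot(.955,.3)
for t in (50,55,60,65,70):
    a=np.radians(t);d=u*230*(1-np.cos(a))+np.array([0,0,230*np.sin(a)])
    R,L=np.array([503.,-170,115])+d,np.array([457.8,-315.5,115])+d
    e=172/230; dp=u*(230-172*np.cos(a))+np.array([0,0,172*np.sin(a)])
    P=[np.array(q)+u*172*(1-np.cos(a))+[0,0,172*np.sin(a)] for q in ([503,-366.5,115],[570,-154,115])]
    sc=lambda q,o,s:((q-o)+.5)*s-.5
    o8=np.array([100,150]);os=np.array([210,100])
    print(t,'scene R,L,panelL,panelR',*[sc(proj(S,X),o8,4) for X in (R,L,*P)],'side L,panelL,panelR',*[sc(proj(D,X),os,3) for X in (L,*P)])
```

```text
50 scene R,L,panelL,panelR [407.7 300.7] [164.2 305.7] [118.8 391. ] [468.7 385.2] side L,panelL,panelR [254.4 381.4] [292.7 457.2] [318.6 284.5]
55 scene R,L,panelL,panelR [404.  314.9] [156.2 320. ] [112.4 402.6] [466.7 396.7] side L,panelL,panelR [274.9 373.1] [308.4 451.6] [332.  278.5]
60 scene R,L,panelL,panelR [400.4 332.1] [148.3 337.3] [106.1 416.2] [464.9 410.3] side L,panelL,panelR [296.9 366. ] [325.1 446.9] [346.4 273.4]
65 scene R,L,panelL,panelR [396.8 352.4] [140.6 357.7] [100.  431.9] [463.1 425.9] side L,panelL,panelR [320.4 360.3] [342.8 443.3] [361.5 269.3]
70 scene R,L,panelL,panelR [393.5 375.7] [133.2 381. ] [ 94.2 449.6] [461.4 443.5] side L,panelL,panelR [345.2 356.2] [361.4 440.7] [377.3 266.2]
```

All the corners agree on about 60–62°. I'll settle for half a second, check for drift and hand in.

```bash
python3 -m handwheel '[[0,0,0,0,0,0,0],[0,0,0,0,0,0,0],[0,0,0,0,0,0,0],[0,0,0,0,0,0,0]]' 30
python3 - <<'E'
from h import *
snap('scene','sc9');s,p,R=T();print(p,s['wrist_force'],np.abs(s['qd']).max(),s['finger_gap'],s['clock'])
E
```

```text
clock: 14.72
eef_pos: [592.0, -279.1, 306.2]
eef_rot: [-0.062, 1.566, -1.938]
wrist_force: [-2.4, -3.6, -8.0]
finger_gap: 11.4
[ 592.02599919 -279.04615668  306.25402311] [-1.08251578 -4.38623282 -7.04533282] 0.0018423285883951014 11.065511517317981 14.775
```

View pics/sc9.png

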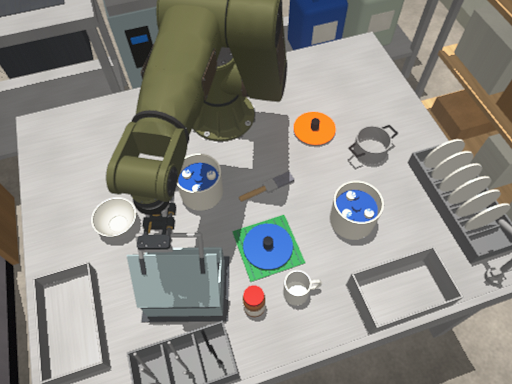

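The lid is centred on the mat at (268,246). The tub at (357,212) and the bystanders are where they were, and the hatch is held open and steady.

```bash
python3 -c "
from cell import order
print(order.sign_off())"
```

```text
the job is handed in; nothing more can be done
None
```

The job is handed in at about 15 s of the 58 s allowed. The lid is off the tub and on the mat, and the arm is holding the hatch open at about 60°. No verdict was reported.

- **Lid:** I lifted the blue lid by its knob off the left-hand tub, lowered it still gripped onto the mat and let go. The last picture shows it flat, knob up, near the mat's middle.
- **Hatch:** I gripped the steel bar from above with 30 N and raised it along its arc. The TCP travel gives about 60.5°, and the bar and panel corners in the pictures give 60–62°. The arm was still, with the bar between the fingers (gap about 11 mm).
- **Other things:** The tub and the bystanders looked unmoved in the last picture. I judged that by eye, not by measurement.
- **Disagreements:** The readings of the bar's position differed by about 3 mm between cameras. Part-way up, the bar pulled on the hand with about 20 N. I eased the path 2–3 mm towards the hinge and the wrist force fell to about 8 N.

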